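# Clamp a bottle with a ratchet knob

### The job

Stand the tall brown bottle with the black cap upright in the open nest of the ratchet clamp, between the rubber pad and the V-shaped stop, and let go of it. Then wind the clamp's six-sided knob clockwise (seen from above), a click at a time, until you feel the pad press the bottle against the stop, go on until the second click after that and no further, and let go so that the pawl alone holds the bottle gripped. Never squeeze the bottle hard, move the jaw only by its knob, and leave the other things where they stand.

Things in the scene. Friction and masses are not known exactly. Their poses are not given: they have to be found in the camera images.
- bottle_mid (a point): The tall brown glass bottle with the black cap: 42 mm in diameter, 93 mm high, about 90 g, loose on the bench. The point is on its axis half-way up (46.5 mm above its foot); z points up. The body is a plain cylinder up to about 60 mm above the foot; grip it at half height or a little above.
- bottle: The same bottle; origin at the centre of its foot.
- clamp: The ratchet clamp, bolted down: grey base plate 130 x 270 mm, top 12 mm above the bench, its origin on the bench under it, 75 mm from the knob axis. Its +y axis points from the knob through the rubber pad to the V stop, x across. Pad and V stop are 30 and 37 mm wide in x and reach 34 and 36 mm above the plate, so the bottle can be held by its sides that face the clamp's +x and -x.
- nest (a point): Where the bottle's axis is to go, on top of the base plate (12 mm above the bench); axes as the clamp's. With the knob at 0 the pad's face is 25 mm from here on the -y side. The V stop on the +y side is set 6 to 30 mm clear of a bottle standing here, differently each time, and not reported. The bottle slides easily on the plate; the pad pushes it into the V.
- knob_grip (a point): The black six-sided knob, 40 mm across flats, 34 mm high. The point is on its upright axis, 18 mm above its underside, 68 mm above the bench, 110 mm from the nest on the -y side, and turns with it: flats face its +x and -x and every 60 degrees. Within 60 mm of the axis nothing else is higher than 38 mm above the bench.
- knob (a joint): Knob angle in rad, 0 at the start, growing clockwise seen from above, at most 4. The sprung pawl clicks in every 20 degrees (0.349 rad), at whole multiples of 0.349 to within 0.03. It cannot turn back past a click; let go between clicks, a loaded knob runs back to the last one. With the pad free it takes 0.03 to 0.12 N m to turn, more just before a click.
- jaw_point (a point): Point on the aluminium jaw block under the knob's drive, 26 mm above the bench, that moves with the jaw: 5 mm towards the V stop a click. The rubber pad is sprung in front of it: once the bottle is against the stop, each mm of jaw travel adds 1.7 N of squeeze and 0.024 N m to the turning torque (8.5 N and 0.12 N m a click).
- white_bottle: Bystander: squat white bottle with white cap, 48 mm wide, 78 high; origin at the centre of its underside.
- drop_bottle: Bystander: small brown dropper bottle with a red cap, 34 mm wide, 68 high; origin at the centre of its underside.
- vial: Bystander: glass sample vial with a white cap, 26 mm wide, 71 high; origin at the centre of its underside.

How it is judged:
By the outcome, as a careful person would: the job done as asked, in the order asked, and still so for the second after the job is handed in, with the robot touching nothing.
It also fails if it takes over 61 s, if anything falls off the work surface, if the arm or the gripper's body presses on something with over 40 N, if the wrist force passes 120 N, or if a joint passes its speed limit or range.

### The arm

A 7-joint arm with a two-finger parallel gripper is mounted at the origin on a cart in front of the work surface, level with it; the furniture and walls round the work are solid. World frame = base frame: x ahead of the robot, y to its left, z up, the work surface at z = 0. Lengths are in m, angles in rad, forces in N, time in s.
With the tool pointing down it reaches from about 0.425 to 0.875 m from the base axis. Payload 9.9 kg.
Tool frame: the origin (TCP) lies at the very end of the fingers, on their centre line; the grasp point (between the pads) lies 19 mm behind it; x points along the fingers, y is the direction in which the jaws open and shut, and the axes are right-handed (so a half turn about x gives the same grasp; the last joint's range is limited). The gripper opens to 85 mm and grips with 20 to 120 N. Pads are 22 mm wide; open, the fingers measure 114 mm over their backs; the gripper's body (76 mm by 85 mm) begins 54 mm behind the grasp point. The pads swing forward as they close: fully open they stand 13 mm farther back than shut.
Start: joints at [-1.224, 0.576, 0.025, 1.437, -0.015, 1.129, -0.057], TCP at [0.282, 0.613, 0.231] pointing down, gripper open.
Joint ranges: [-2.76, 2.76], [-0.34, 2.15], [-1.52, 1.57], [0.19, 2.46], [-1.09, 4.23], [0.17, 1.99], [-2.82, 2.82]. Speed limits (rad/s): [2.22, 2.22, 3.01, 3.01, 3.14, 3.14, 3.14].

### API

Orientations are given as a unit quaternion [w, x, y, z].
In Python, from rig import * gives the robot as it stands.
- The arm moves only by the tool apply_moves, never from a script. Its argument "series" is a list of rows, each an object with "dp": the shift along the tool's x, y, z in mm, a list of three; "angular": the turn, a rotation vector about the tool's x, y, z in degrees, a list of three; "jaw": the finger opening in mm, from 0 to 85.4. A call has 1 to 20 rows; each row is the pose to reach, as a shift and turn from the pose measured when the call began, along the tool's axes at that moment; what a row does not reach only later rows make up. A row lasts 1/10 s, in which the tool goes at most 50 mm and 8.59 degrees, less where a joint would pass 70% of its speed; a pose out of reach is approached as far as the arm can. A call with a gripper value outside its range is refused whole. The fingers move at their own pace and stop on an object; "squeeze" is the grip in N (left out, the last holds). Time passes only in rows, so rows that repeat a pose let the fingers close. It gives the time, the measured TCP pose, the force and the opening at its end, in the units of the state.
- get_state(): the state, without advancing time (a new reading comes with each control period).
- snapshot(name): name is "scene" or "top" or "wrist"; returns (picture, depth): 384x512x3 uint8, red, green, blue; 384x512 float32, m along the optical axis (not along the pixel's ray), 0 where there is no reading.
- camera_model(name): a dict with "K" (3x3 intrinsics, pixels), "rvec" (rotation vector, rad) and "tvec" (3), from world to camera coordinates, as OpenCV has them; the wrist camera has in their place "mount" (4x4, takes a point from camera to tool coordinates, whose origin is the TCP and whose axes are the tool frame's). Camera axes: x right, y down, z forward; pixel columns grow to the right and rows downward; lengths in m; the calibration is good to about 2 mm. A picture is of the moment at which its call begins: read the wrist's pose just before it. camera_model takes no time and is no camera call.
- sign_off(): hands the job in, once; it reports no verdict.
The state is a dict: "time": time; "q": joint angles; "joint_vel": joint speeds; "joint_torque": joint torques, N m; "ee_pos": TCP position; "eef_rot": TCP orientation; "wrist_force": force on the tool from outside, world axes, zero at the start; "moment": the same for the moment, N m; "gripper_width": finger opening in m.
Only numpy, scipy, OpenCV 4.12 (cv2) and the standard library are available. Lean on these libraries where they do the work, as an engineer would, in place of code of your own. Each camera call takes 0.05 s, during which the arm holds its last target.

## Working session

There is one attempt and no reset: what is moved stays moved. The work goes in short steps, Python scripts to look and compute and a tool call to move; the robot and the scene stay as the last step left them, time stands still between calls to the robot, and variables do not carry over. Pictures are saved under pics/ and viewed, and the job is handed in when it is done.

Besides the shell and the picture viewer there is one more tool, called after "Emit:" as name(argument=value, ...), one argument or row to a line, values as JSON. apply_moves: Moves the arm, as the interface text tells. Its arguments: {"type":"object","properties":{"series":{"type":"array","items":{"type":"object","properties":{"dp":{"type":"array","items":{"type":"number"}},"angular":{"type":"array","items":{"type":"number"}},"jaw":{"type":"number"}}}},"squeeze":{"type":"number"}},"required":["series"]}

```bash
ls; mkdir -p pics; python3 - <<'E'
from rig import *
import cv2,numpy as np
s=get_state();print(s)
for n in("scene","top"):
    p,d=snapshot(n);np.savez(f"{n}0.npz",p=p,d=d);cv2.imwrite(f"pics/{n}0.png",p[:,:,::-1]);m=camera_model(n);print(n,m)
print(camera_model("wrist"))
E
```

```text
pics
{'time': 0.0, 'q': array([-1.22378614,  0.57653708,  0.02484855,  1.43793839, -0.01500466,
        1.12902856, -0.05648207]), 'joint_vel': array([-4.56177978e-04,  2.98128498e-05, -2.01270399e-04, -1.77932167e-03,
       -9.86529375e-04,  2.03286059e-03, -3.94342975e-04]), 'joint_torque': array([ 3.08156796e-04, -7.65733624e+01,  2.25022204e+00, -2.85994256e+01,
        1.51886896e-02,  1.20330226e-02,  1.29322387e-05]), 'ee_pos': array([0.28168172, 0.61288851, 0.23042872]), 'eef_rot': array([ 0.69066914,  0.15052103,  0.69086821, -0.15172567]), 'wrist_force': array([ 0.33981304,  0.32423675, -0.57984075]), 'moment': array([0.07132246, 0.05931119, 0.03240312]), 'gripper_width': 0.08585748827437256}
scene {'K': array([[390.81966257,   0.        , 257.63864463],
       [  0.        , 390.81966257, 195.27774243],
       [  0.        ,   0.        ,   1.        ]]), 'rvec': array([ 2.00842936, -0.58433832,  0.33848402]), 'tvec': array([-0.3951698 ,  0.27054518,  0.53959124])}
top {'K': array([[455.93790055,   0.        , 250.68799806],
       [  0.        , 455.93790055, 190.8463411 ],
       [  0.        ,   0.        ,   1.        ]]), 'rvec': array([ 2.18412378, -2.17661196,  0.12646281]), 'tvec': array([0.12000877, 0.5734155 , 0.90038185])}
{'K': array([[279.95977875,   0.        , 253.17338239],
       [  0.        , 279.95977875, 188.97286279],
       [  0.        ,   0.        ,   1.        ]]), 'mount': array([[-4.98123694e-04, -2.77265486e-01,  9.60793215e-01,
        -1.42702684e-01],
       [ 9.99999813e-01,  2.02249527e-04,  5.76815495e-04,
         4.64551406e-04],
       [-3.54251002e-04,  9.60793323e-01,  2.77265333e-01,
        -7.12706059e-02],
       [ 0.00000000e+00,  0.00000000e+00,  0.00000000e+00,
         1.00000000e+00]])}
```

View pics/scene0.png

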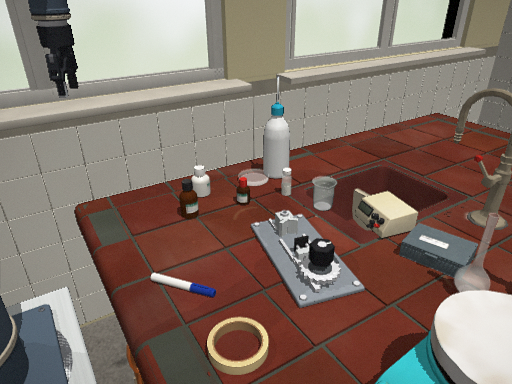

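View pics/top0.png

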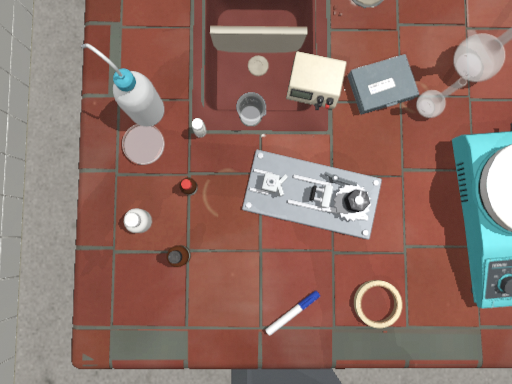

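The scene picture shows the brown bottle at about (189,200). In the top view its cap is at (176,256), with the clamp plate around (312,193), the knob at (357,201) and the V stop at (268,182). The bystanders are at (138,220), (188,186) and (198,128).

```bash
cat > h.py <<'E'
import numpy as np,cv2
from rig import *
def T(n):
    m=camera_model(n);R,_=cv2.Rodrigues(m["rvec"]);return m["K"],R,m["tvec"]
def cloud(n,d,pose=None):
    m=camera_model(n);K=m["K"];v,u=np.mgrid[:d.shape[0],:d.shape[1]]
    c=np.stack([(u-K[0,2])/K[0,0]*d,(v-K[1,2])/K[1,1]*d,d],-1)
    if n!="wrist":
        K,R,t=T(n);return (c-t)@R
    from scipy.spatial.transform import Rotation as Ro
    M=m["mount"];c=c@M[:3,:3].T+M[:3,3]
    p,q=pose;R=Ro.from_quat(q,scalar_first=True).as_matrix()
    return c@R.T+p
def proj(n,P):
    K,R,t=T(n);c=np.asarray(P)@R.T+t;c=c@K.T;return c[...,:2]/c[...,2:]
E
python3 - <<'E'
from h import *
a=np.load("top0.npz");W=cloud("top",a["d"]);p=a["p"]
for uv in[(176,256),(138,220),(188,186),(198,126),(357,201),(320,205),(268,182),(230,220),(150,270),(300,290),(255,210)]:
    print(uv,W[uv[1],uv[0]].round(4))
cv2.imwrite("pics/topclamp.png",cv2.resize(p[140:245,235:390,::-1],None,fx=5,fy=5,interpolation=cv2.INTER_CUBIC))
# plate
z=W[...,2];m=(z>.006)&(z<.018);m[:140]=0;m[245:]=0;m[:,:235]=0;m[:,390:]=0
n,l,st,c=cv2.connectedComponentsWithStats(m.astype(np.uint8));print(st[1:][st[1:,4]>50])
k=1+np.argmax(st[1:,4]);pts=W[l==k];print(cv2.minAreaRect(pts[:,:2].astype(np.float32)),np.median(pts[:,2]))
def top(name,box,lo,hi):
    u0,u1,v0,v1=box;s=W[v0:v1,u0:u1].reshape(-1,3);s=s[(s[:,2]>lo)&(s[:,2]<hi)]
    print(name,len(s),s.mean(0).round(4),s.min(0).round(4),s.max(0).round(4), cv2.minEnclosingCircle(s[:,:2].astype(np.float32)))
top("knob",(335,385,180,225),.08,.1)
top("cap",(155,200,240,275),.085,.1)
E
```

```text
(176, 256) [0.4443 0.2619 0.0908]
(138, 220) [0.5114 0.3367 0.0788]
(188, 186) [0.5777 0.2442 0.0693]
(198, 126) [0.6956 0.2262 0.0723]
(357, 201) [ 0.5485 -0.0793  0.0876]
(320, 205) [ 0.5446 -0.0187  0.0289]
(268, 182) [0.483  0.1391 0.9493]
(230, 220) [ 0.5146  0.1644 -0.0012]
(150, 270) [0.4119 0.3269 0.0025]
(300, 290) [0.3718 0.02   0.0026]
(255, 210) [0.5348 0.1128 0.0131]
[[ 242  149  140   90 5739]]
((0.5699723958969116, -0.004745349287986755), (0.2706667184829712, 0.13083304464817047), 77.08184814453125) 0.012691360657296008
knob 374 [ 0.5517 -0.082   0.0849] [ 0.5315 -0.1041  0.0806] [ 0.5722 -0.0609  0.0899] ((0.5516175031661987, -0.08233223110437393), 0.021975817158818245)
cap 138 [0.444  0.2648 0.0934] [0.4333 0.2533 0.0852] [0.4554 0.2764 0.097 ] ((0.4436889886856079, 0.2651224136352539), 0.01209219265729189)
```

View pics/topclamp.png

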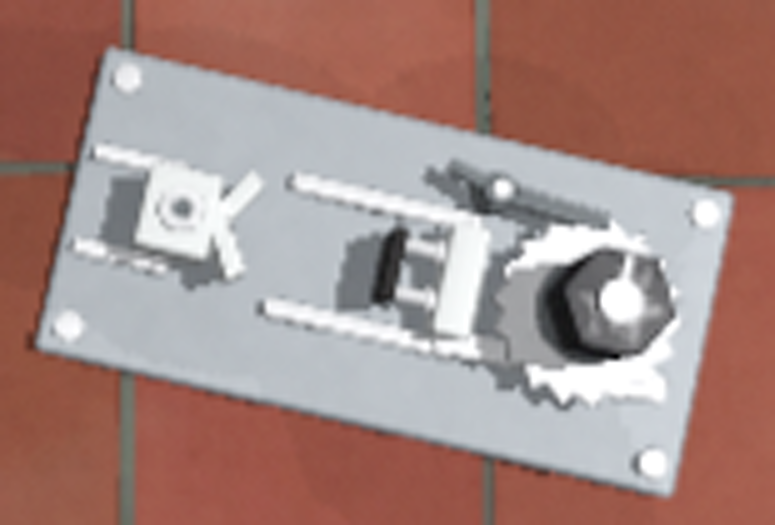

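```bash
cat >> h.py <<'E'
from scipy.spatial.transform import Rotation as Ro
def Rdown(yaw):  # tool y at world angle yaw(deg), tool x down
    a=np.radians(yaw);x=np.array([0,0,-1.]);y=np.array([np.cos(a),np.sin(a),0]);return np.stack([x,y,np.cross(x,y)],1)
def plan(pos,yaw):
    s=get_state();R=Ro.from_quat(s["eef_rot"],scalar_first=True).as_matrix()
    dp=R.T@(np.array(pos)-s["ee_pos"])*1e3
    rv=np.degrees(Ro.from_matrix(R.T@Rdown(yaw)).as_rotvec())
    return dp.round(1),rv.round(2)
def st():
    s=get_state();R=Ro.from_quat(s["eef_rot"],scalar_first=True).as_matrix()
    print("t",s["time"],"pos",s["ee_pos"].round(4),"yaw",np.degrees(np.arctan2(R[1,1],R[0,1])).round(2),"tilt",R[:,0].round(3),"q",s["q"].round(3),"w",round(s["gripper_width"],4),"F",s["wrist_force"].round(2),"M",s["moment"].round(3))
E
python3 - <<'E'
from h import *
st()
for y in (-12.9,167.1,-60,-40): print(y,plan([.4437,.265,.23],y))
E
```

```text
t 0.1 pos [0.2817 0.613  0.2305] yaw 65.32 tilt [-0.001 -0.001 -1.   ] q [-1.224  0.576  0.025  1.438 -0.015  1.129 -0.057] w 0.0855 F [-0.18 -0.24  0.16] M [0.011 0.031 0.032]
-12.9 (array([   0.9, -248.6,  292.5]), array([7.822e+01, 6.000e-02, 7.000e-02]))
167.1 (array([   0.9, -248.6,  292.5]), array([-1.0178e+02, -7.0000e-02,  6.0000e-02]))
-60 (array([   0.9, -248.6,  292.5]), array([1.2532e+02, 9.0000e-02, 4.0000e-02]))
-40 (array([   0.9, -248.6,  292.5]), array([1.0532e+02, 8.0000e-02, 6.0000e-02]))
```

Emit:
apply_moves(
  series=[
    {"dp": [1,-249,292],"angular": [78.2,0,0],"jaw": 85},
    {"dp": [1,-249,292],"angular": [78.2,0,0],"jaw": 85},
    {"dp": [1,-249,292],"angular": [78.2,0,0],"jaw": 85},
    {"dp": [1,-249,292],"angular": [78.2,0,0],"jaw": 85},
    {"dp": [1,-249,292],"angular": [78.2,0,0],"jaw": 85},
    {"dp": [1,-249,292],"angular": [78.2,0,0],"jaw": 85},
    {"dp": [1,-249,292],"angular": [78.2,0,0],"jaw": 85},
    {"dp": [1,-249,292],"angular": [78.2,0,0],"jaw": 85},
    {"dp": [1,-249,292],"angular": [78.2,0,0],"jaw": 85},
    {"dp": [1,-249,292],"angular": [78.2,0,0],"jaw": 85},
    {"dp": [1,-249,292],"angular": [78.2,0,0],"jaw": 85},
    {"dp": [1,-249,292],"angular": [78.2,0,0],"jaw": 85},
  ],
  squeeze=20,
)

```text
time: 1.3
ee_pos: [0.4425, 0.2658, 0.2297]
eef_rot: [-0.442, -0.551, -0.442, 0.552]
wrist_force: [0.3, 1.1, 0.6]
gripper_width: 0.0851
```

```bash
cat >> h.py <<'E'
def wshot(name):
    s=get_state();p,d=snapshot("wrist");np.savez(name+".npz",p=p,d=d,pos=s["ee_pos"],q=s["eef_rot"]);cv2.imwrite(f"pics/{name}.png",p[:,:,::-1])
    return p,cloud("wrist",d,(s["ee_pos"],s["eef_rot"]))
E
python3 - <<'E'
from h import *
st()
p,W=wshot("w1")
s=W.reshape(-1,3);print(np.median(s[:,2]))
m=(abs(s[:,0]-.444)<.03)&(abs(s[:,1]-.265)<.03)
for lo,hi in((.02,.055),(.075,.1)):
    t=s[m&(s[:,2]>lo)&(s[:,2]<hi)];print(len(t),t.min(0),t.max(0),t.mean(0))
E
```

```text
t 1.3 pos [0.4425 0.2658 0.2297] yaw -12.57 tilt [-0.001 -0.001 -1.   ] q [-0.937  0.369  0.427  1.863 -0.184  0.949 -0.647] w 0.0851 F [0.3  1.11 0.62] M [-0.027  0.023 -0.015]
0.00023207556431464882
155 [0.42357481 0.25557834 0.02009944] [0.46368139 0.28843063 0.05497604] [0.44631126 0.28377809 0.04148806]
485 [0.43153347 0.25568842 0.07531112] [0.4551877  0.27960868 0.09443515] [0.44334955 0.26911823 0.09119957]
```

View pics/w1.png

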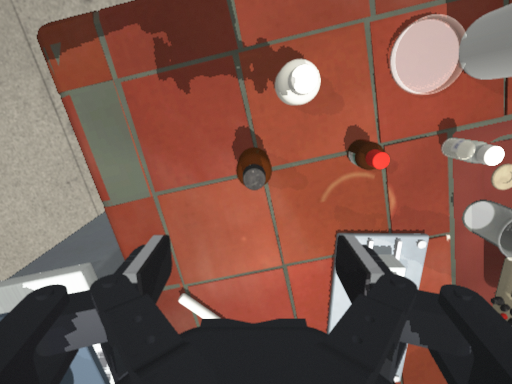

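The wrist view shows the bottle cap at (254,178), clear of both neighbours, with the jaws straddling it once lowered. I'll go down and grip it.

```bash
python3 - <<'E'
from h import *
a=np.load("w1.npz");W=cloud("wrist",a["d"],(a["pos"],a["q"])).reshape(-1,3)
t=W[(abs(W[:,0]-.444)<.03)&(abs(W[:,1]-.267)<.03)&(W[:,2]>.09)]
print(cv2.minEnclosingCircle(t[:,:2].astype(np.float32)),t[:,2].max())
print(plan([.4436,.2667,.033],-12.9))
E
```

```text
((0.44391703605651855, 0.2802348732948303), 0.031776063144207) 0.33209016337220576
(array([196.7,   0.9,  -1.5]), array([0.28, 0.09, 0.03]))
```

Emit:
apply_moves(
  series=[
    {"dp": [50,1,-1.5],"angular": [0.3,0.1,0],"jaw": 85},
    {"dp": [90,1,-1.5],"angular": [0.3,0.1,0],"jaw": 85},
    {"dp": [130,1,-1.5],"angular": [0.3,0.1,0],"jaw": 85},
    {"dp": [165,1,-1.5],"angular": [0.3,0.1,0],"jaw": 85},
    {"dp": [190,1,-1.5],"angular": [0.3,0.1,0],"jaw": 85},
    {"dp": [196.5,1,-1.5],"angular": [0.3,0.1,0],"jaw": 85},
    {"dp": [196.5,1,-1.5],"angular": [0.3,0.1,0],"jaw": 50},
    {"dp": [196.5,1,-1.5],"angular": [0.3,0.1,0],"jaw": 50},
    {"dp": [196.5,1,-1.5],"angular": [0.3,0.1,0],"jaw": 36},
    {"dp": [196.5,1,-1.5],"angular": [0.3,0.1,0],"jaw": 36},
    {"dp": [196.5,1,-1.5],"angular": [0.3,0.1,0],"jaw": 36},
    {"dp": [196.5,1,-1.5],"angular": [0.3,0.1,0],"jaw": 36},
    {"dp": [196.5,1,-1.5],"angular": [0.3,0.1,0],"jaw": 36},
  ],
  squeeze=20,
)

```text
time: 2.65
ee_pos: [0.4443, 0.2673, 0.0346]
eef_rot: [0.44, 0.554, 0.441, -0.552]
wrist_force: [-1.7, 0.3, 7.1]
gripper_width: 0.0412
```

```bash
python3 - <<'E'
from h import *
st()
print(plan([.50,.20,.16],-12.9))
E
```

```text
t 2.65 pos [0.4443 0.2673 0.0346] yaw -12.9 tilt [ 0.001  0.002 -1.   ] q [-0.81   0.64   0.27   2.065 -0.355  0.478 -0.498] w 0.0412 F [-1.66  0.26  7.08] M [ 0.029  0.203 -0.002]
(array([-125.4,   69.4,   52.9]), array([ 0.  , -0.13, -0.04]))
```

```bash
python3 - <<'E'
from h import *
print(plan([.50,.20,.21],-12.9));print(plan([.555,-.06,.21],-12.9))
E
```

```text
(array([-175.4,   69.5,   52.8]), array([ 0.  , -0.13, -0.04]))
(array([-175.9,  181.1,  294. ]), array([ 0.  , -0.13, -0.04]))
```

Emit:
apply_moves(
  series=[
    {"dp": [-30,0,0],"angular": [0,0,0],"jaw": 36},
    {"dp": [-80,0,0],"angular": [0,0,0],"jaw": 36},
    {"dp": [-125,10,5],"angular": [0,0,0],"jaw": 36},
    {"dp": [-165,30,25],"angular": [0,0,0],"jaw": 36},
    {"dp": [-176,60,60],"angular": [0,0,0],"jaw": 36},
    {"dp": [-176,85,100],"angular": [0,0,0],"jaw": 36},
    {"dp": [-176,110,140],"angular": [0,0,0],"jaw": 36},
    {"dp": [-176,135,180],"angular": [0,0,0],"jaw": 36},
    {"dp": [-176,155,225],"angular": [0,0,0],"jaw": 36},
    {"dp": [-176,175,265],"angular": [0,0,0],"jaw": 36},
    {"dp": [-176,181,294],"angular": [0,0,0],"jaw": 36},
    {"dp": [-176,181,294],"angular": [0,0,0],"jaw": 36},
    {"dp": [-176,181,294],"angular": [0,0,0],"jaw": 36},
  ],
)

```text
time: 3.95
ee_pos: [0.5547, -0.0604, 0.2107]
eef_rot: [0.44, 0.554, 0.441, -0.552]
wrist_force: [-0.1, 0.2, -0.8]
gripper_width: 0.041
```

```bash
python3 - <<'E'
from h import *
st()
p,W=wshot("w2")
E
```

```text
t 3.95 pos [ 0.5547 -0.0604  0.2107] yaw -12.99 tilt [ 0.002  0.002 -1.   ] q [-0.271  0.454  0.443  1.793 -0.237  0.946  0.046] w 0.041 F [-0.06  0.17 -0.81] M [ 0.004 -0.004 -0.029]
```

View pics/w2.png

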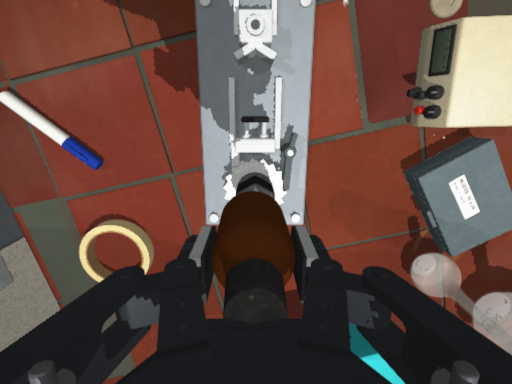

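The wrist view shows the plate between columns 200 and 312, the pad at (255,120) and the V stop's opening at about (257,50). The held bottle hides the knob.

```bash
python3 - <<'E'
from h import *
a=np.load("w2.npz");W=cloud("wrist",a["d"],(a["pos"],a["q"]))
th=np.radians(77.08);Y=np.array([np.cos(th),np.sin(th)]);X=np.array([Y[1],-Y[0]])
b=np.load("top0.npz");Wt=cloud("top",b["d"])
k=np.array([.5517,-.082])
def loc(W): return np.stack([(W[...,:2]-k)@X,(W[...,:2]-k)@Y,W[...,2]],-1)*1e3
for n,L in(("w",loc(W)),("t",loc(Wt))):
    s=L.reshape(-1,3);s=s[(abs(s[:,0])<80)&(s[:,1]>-80)&(s[:,1]<225)&(s[:,2]<60)]
    pl=s[(abs(s[:,2]-12.5)<4)]
    print(n,"plate",pl[:,2].mean(),)
    for y0 in range(60,190,20):
        q=pl[(abs(pl[:,1]-y0)<8)&(abs(pl[:,0])<75)]
        if len(q): print("  y",y0,np.percentile(q[:,0],[.5,99.5]).round(1))
    print("  yrange",np.percentile(pl[:,1],[.2,99.8]))
    for zz in((38,52),):
        q=s[(s[:,2]>zz[0])&(s[:,2]<zz[1])&(s[:,1]>25)]
        h,e=np.histogram(q[:,1],np.arange(20,200,2))
        for i in np.nonzero(h)[0]:
            r=q[(q[:,1]>=e[i])&(q[:,1]<e[i+1])];print("   ",e[i],h[i],r[:,0].min().round(1),r[:,0].max().round(1),r[:,2].max().round(1))
E
```

```text
w plate 11.962382187646288
  y 60 [-64.3  63.9]
  y 80 [-64.5  63.9]
  y 100 [-64.6  63.8]
  y 120 [-64.8  63.8]
  y 140 [-64.5  63.9]
  y 160 [-64.6  63.8]
  y 180 [-64.6  64.1]
  yrange [-50.66850859 204.09228175]
    44 2 36.9 40.3 38.3
    46 1 -21.8 -21.8 38.0
    48 3 -18.3 15.4 38.6
    50 5 -6.0 4.1 38.5
    52 5 -17.2 19.8 38.5
    54 4 6.4 18.7 38.6
    56 5 -17.1 9.7 38.9
    58 3 -7.1 15.3 38.4
    60 1 -10.4 -10.4 38.2
    80 55 -14.4 14.6 47.6
    82 56 -14.3 14.6 48.1
    84 54 -14.3 13.5 47.4
    140 23 -19.0 18.5 49.2
    142 39 -20.7 19.5 49.6
    144 59 -21.6 21.1 49.5
    146 83 -21.5 20.4 49.7
    148 92 -18.5 19.4 49.4
    150 63 -15.4 14.4 51.0
    152 48 -12.4 11.4 50.5
    154 39 -9.5 14.7 49.8
    156 113 -16.7 16.3 49.1
    158 78 -16.3 16.3 49.5
    160 71 -16.3 16.2 51.7
    162 68 -17.3 16.2 51.7
    164 57 -17.3 16.2 51.9
    166 46 -17.2 16.2 50.4
    168 37 -17.3 16.1 49.7
    170 39 -17.2 16.1 51.6
    172 41 -17.1 16.0 49.5
    174 37 -17.1 16.0 50.0
    176 54 -17.0 15.9 49.6
    178 49 -17.1 15.9 49.4
    180 74 -17.0 16.0 50.2
    182 87 -17.0 15
[... 588 characters left out ...]
7 14.0 49.9
    82 17 -13.7 13.5 50.3
    84 5 -11.8 14.0 49.5
    138 1 18.3 18.3 49.5
    140 5 -18.8 18.0 50.1
    142 11 -19.7 20.1 51.3
    144 15 -21.0 21.3 50.0
    146 16 -20.0 21.3 51.8
    148 14 -16.7 16.6 51.7
    150 15 -12.6 11.7 50.9
    152 9 -7.3 7.1 50.3
    154 14 -14.0 16.6 51.1
    156 16 -16.0 16.3 51.7
    158 19 -16.4 16.0 51.6
    160 13 -15.2 17.3 51.4
    162 11 -15.7 17.2 50.7
    164 10 -16.0 16.6 51.9
    166 10 -16.4 16.1 51.7
    168 7 -16.4 15.6 48.9
    170 7 -15.7 15.3 49.5
    172 9 -16.0 17.1 50.2
    174 12 -16.4 16.2 51.6
    176 14 -16.2 16.1 50.7
    178 18 -16.2 14.9 50.7
    180 18 -15.8 17.1 51.5
    182 17 -16.1 16.6 51.7
    184 7 -10.3 16.7 49.8
```

```bash
python3 - <<'E'
from h import *
th=np.radians(77.08);Y=np.array([np.cos(th),np.sin(th)])
n=np.array([.5517,-.082])+.1115*Y;print(n)
for z in(.21,.09,.0475):print(plan([*n,z],-12.92))
E
```

```text
[0.57663032 0.02667718]
(array([  0.8,   2.2, -88.5]), array([ 0.05, -0.18, -0.06]))
(array([120.8,   2. , -88.2]), array([ 0.05, -0.18, -0.06]))
(array([163.3,   2. , -88. ]), array([ 0.05, -0.18, -0.06]))
```

Emit:
apply_moves(
  series=[
    {"dp": [0,1,-40],"angular": [0,-0.2,0],"jaw": 36},
    {"dp": [0,2,-75],"angular": [0,-0.2,0],"jaw": 36},
    {"dp": [10,2,-88],"angular": [0,-0.2,0],"jaw": 36},
    {"dp": [50,2,-88],"angular": [0,-0.2,0],"jaw": 36},
    {"dp": [90,2,-88],"angular": [0,-0.2,0],"jaw": 36},
    {"dp": [125,2,-88],"angular": [0,-0.2,0],"jaw": 36},
    {"dp": [145,2,-88],"angular": [0,-0.2,0],"jaw": 36},
    {"dp": [155,2,-88],"angular": [0,-0.2,0],"jaw": 36},
    {"dp": [160,2,-88],"angular": [0,-0.2,0],"jaw": 36},
    {"dp": [162,2,-88],"angular": [0,-0.2,0],"jaw": 36},
    {"dp": [162,2,-88],"angular": [0,-0.2,0],"jaw": 36},
  ],
)

```text
time: 5.1
ee_pos: [0.5772, 0.0269, 0.0495]
eef_rot: [0.441, 0.553, 0.44, -0.552]
wrist_force: [-0.2, 0.4, -1.3]
gripper_width: 0.0411
```

```bash
python3 - <<'E'
from h import *
st()
print(plan([.57663,.02668,.0475],-12.92))
E
```

```text
t 5.1 pos [0.5772 0.0269 0.0495] yaw -12.85 tilt [ 0.002 -0.    -1.   ] q [-0.335  0.679  0.327  1.903 -0.357  0.614 -0.006] w 0.0411 F [-0.17  0.4  -1.35] M [-0.039  0.035 -0.006]
(array([ 2. , -0.5,  0.3]), array([ 0.07, -0.01, -0.13]))
```

Emit:
apply_moves(
  series=[
    {"dp": [1.5,-0.5,0.3],"angular": [0,0,0],"jaw": 36},
    {"dp": [2.5,-0.5,0.3],"angular": [0,0,0],"jaw": 36},
    {"dp": [3,-0.5,0.3],"angular": [0,0,0],"jaw": 36},
    {"dp": [3,-0.5,0.3],"angular": [0,0,0],"jaw": 36},
  ],
)

```text
time: 5.5
ee_pos: [0.5767, 0.0267, 0.0467]
eef_rot: [0.442, 0.553, 0.44, -0.552]
wrist_force: [-0.4, -0.4, 0.1]
gripper_width: 0.0414
```

Emit:
apply_moves(
  series=[
    {"dp": [0.5,0,0],"angular": [0,0,0],"jaw": 44},
    {"dp": [0.5,0,0],"angular": [0,0,0],"jaw": 48},
    {"dp": [0.5,0,0],"angular": [0,0,0],"jaw": 54},
    {"dp": [0.5,0,0],"angular": [0,0,0],"jaw": 64},
    {"dp": [0.5,0,0],"angular": [0,0,0],"jaw": 72},
    {"dp": [-3,0,0],"angular": [0,0,0],"jaw": 72},
    {"dp": [-40,0,0],"angular": [0,0,0],"jaw": 72},
    {"dp": [-90,0,0],"angular": [0,0,0],"jaw": 72},
    {"dp": [-140,0,0],"angular": [0,0,0],"jaw": 72},
    {"dp": [-175,0,40],"angular": [0,0,0],"jaw": 72},
    {"dp": [-180,0,90],"angular": [0,0,0],"jaw": 72},
    {"dp": [-180,0,130],"angular": [0,0,0],"jaw": 72},
    {"dp": [-180,0,150],"angular": [0,0,0],"jaw": 72},
    {"dp": [-180,0,150],"angular": [0,0,0],"jaw": 72},
  ],
)

```text
time: 6.9
ee_pos: [0.5417, -0.1236, 0.2276]
eef_rot: [0.44, 0.555, 0.438, -0.554]
wrist_force: [-0.4, 0.7, 0.1]
gripper_width: 0.0718
```

```bash
python3 - <<'E'
from h import *
st()
p,W=wshot("w3")
p2,d=snapshot("top");np.savez("top1.npz",p=p2,d=d)
cv2.imwrite("pics/top1.png",cv2.resize(p2[140:245,235:390,::-1],None,fx=5,fy=5,interpolation=cv2.INTER_CUBIC))
E
```

```text
t 6.9 pos [ 0.5417 -0.1236  0.2276] yaw -13.19 tilt [ 0.003 -0.002 -1.   ] q [-0.175  0.434  0.465  1.777 -0.228  0.98   0.15 ] w 0.0718 F [-0.44  0.7   0.07] M [-0.06   0.018 -0.003]
```

View pics/w3.png

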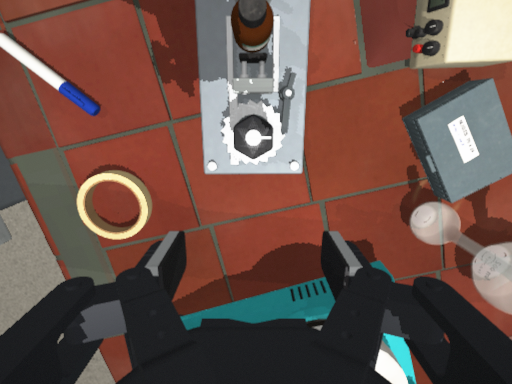

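View pics/top1.png

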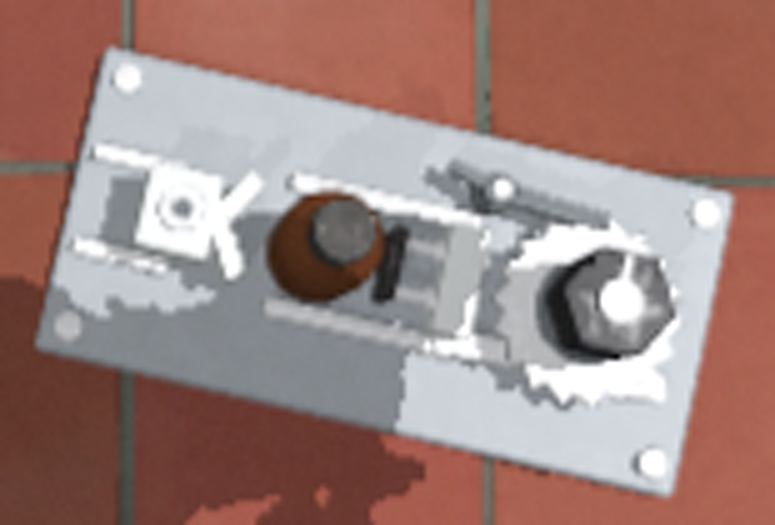

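The bottle stands upright between the pad and the V stop, and the knob is at (254,138) in the wrist view. Next I'll zoom on the knob to get the direction of its flats.

```bash
python3 - <<'E'
from h import *
a=np.load("w3.npz");p=a["p"];W=cloud("wrist",a["d"],(a["pos"],a["q"]))
cv2.imwrite("pics/knobz.png",cv2.resize(p[100:175,215:305,::-1],None,fx=8,fy=8,interpolation=cv2.INTER_CUBIC))
s=W[100:175,215:305].reshape(-1,3)
th=np.radians(77.08);Y=np.array([np.cos(th),np.sin(th)]);X=np.array([Y[1],-Y[0]])
t=s[(s[:,2]>.079)&(s[:,2]<.1)]
print(len(t),cv2.minEnclosingCircle(t[:,:2].astype(np.float32)),t[:,2].max(),np.median(t[:,2]))
k=np.array([.5517,-.082]);L=np.c_[(t[:,:2]-k)@X,(t[:,:2]-k)@Y]*1e3
L=L[t[:,2]>.081]
for ang in range(-30,30,5):
    w=[]
    for j in range(3):
        r=np.radians(ang+60*j);pr=L@[np.cos(r),np.sin(r)];w.append((pr.min().round(1),pr.max().round(1)))
    print(ang,w,sum(b-a for a,b in w)/3)
# bottle
s=W.reshape(-1,3);L=np.c_[(s[:,:2]-k)@X,(s[:,:2]-k)@Y]*1e3
m=(abs(L[:,0])<35)&(abs(L[:,1]-112)<35)&(s[:,2]>.06)&(s[:,2]<.11)
for lo,hi in((.055,.07),(.1,.108)):
  q=L[m&(s[:,2]>lo)&(s[:,2]<hi)];print(len(q),q.min(0),q.max(0)) if len(q) else 0
E
```

```text
1339 ((0.5512612462043762, -0.0813533216714859), 0.022236857563257217) 0.0875529440051071 0.0840527633713804
-30 [(np.float64(-22.7), np.float64(21.3)), (np.float64(-22.0), np.float64(21.9)), (np.float64(-21.6), np.float64(22.6))] 44.03333333333334
-25 [(np.float64(-22.5), np.float64(21.3)), (np.float64(-21.9), np.float64(21.9)), (np.float64(-21.6), np.float64(22.7))] 43.96666666666666
-20 [(np.float64(-22.3), np.float64(21.1)), (np.float64(-21.6), np.float64(21.8)), (np.float64(-21.4), np.float64(22.6))] 43.6
-15 [(np.float64(-21.9), np.float64(20.7)), (np.float64(-21.2), np.float64(21.5)), (np.float64(-21.2), np.float64(22.3))] 42.93333333333334
-10 [(np.float64(-21.3), np.float64(20.2)), (np.float64(-20.7), np.float64(21.1)), (np.float64(-20.7), np.float64(21.8))] 41.93333333333333
-5 [(np.float64(-20.6), np.float64(19.6)), (np.float64(-20.1), np.float64(20.6)), (np.float64(-20.1), np.float64(21.2))] 40.733333333333334
0 [(np.float64(-20.2), np.float64(18.8)), (np.float64(-19.7), np.float64(20.1)), (np.float64(-19.3), np.float64(20.6))] 39.56666666666667
5 [(np.float64(-20.9), np.float64(19.4)), (np.float64(-20.3), np.float64(20.7)), (np.float64(-19.4), np.float64(21.4))] 40.699999999999996
10 [(np.float64(-21.4), np.float64(20.2)), (np.float64(-20.9), np.float64(21.4)), (np.float64(-19.9), np.float64(22.0))] 41.93333333333333
15 [(np.float64(-21.8), np.float64(20.9)), (np.float64(-21.3), np.float64(22.0)), (np.float64(-20.4), np.float64(22.4))] 42.93333333333334
20 [(np.float64(-22.0), np.float64(21.4)), (np.float64(-21.6), np.float64(22.4)), (np.float64(-20.9), np.float64(22.7))] 43.666666666666664
25 [(np.float64(-22.0), np.float64(21.7)), (np.float64(-21.6), np.float64(22.6)), (np.float64(-21.2), np.float64(22.8))] 43.96666666666667
223 [-21.45343864  90.14605803] [ 19.53372942 125.42469439]
536 [-12.07108711  98.69735116] [ 10.77904828 114.44933472]
```

View pics/knobz.png

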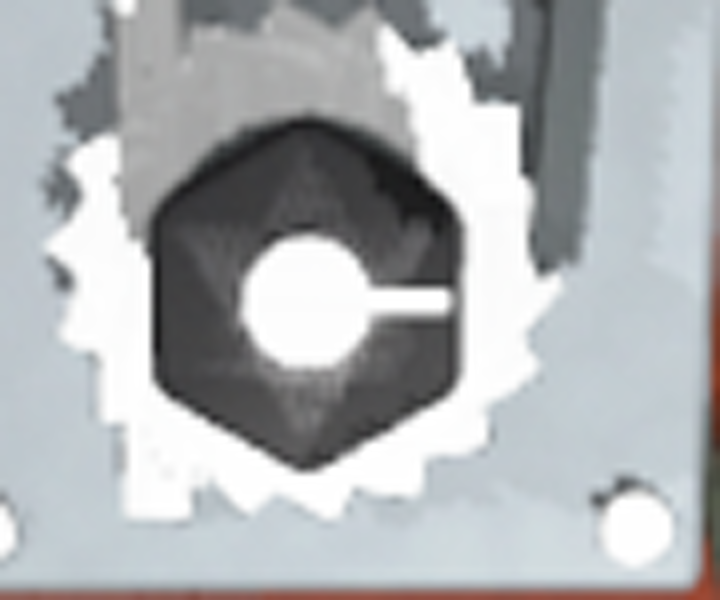

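```bash
python3 - <<'E'
from h import *
print(plan([.5512,-.0813,.15],107.1))
E
```

```text
(array([ 76.9,  -0.6, -39. ]), array([-120.  ,    0.13,   -0.15]))
```

Emit:
apply_moves(
  series=[
    {"dp": [30,0,-39],"angular": [-120,0,0],"jaw": 72},
    {"dp": [60,0,-39],"angular": [-120,0,0],"jaw": 72},
    {"dp": [77,0,-39],"angular": [-120,0,0],"jaw": 72},
    {"dp": [77,0,-39],"angular": [-120,0,0],"jaw": 72},
    {"dp": [77,0,-39],"angular": [-120,0,0],"jaw": 72},
    {"dp": [77,0,-39],"angular": [-120,0,0],"jaw": 72},
    {"dp": [77,0,-39],"angular": [-120,0,0],"jaw": 72},
    {"dp": [77,0,-39],"angular": [-120,0,0],"jaw": 72},
    {"dp": [77,0,-39],"angular": [-120,0,0],"jaw": 72},
    {"dp": [77,0,-39],"angular": [-120,0,0],"jaw": 72},
    {"dp": [77,0,-39],"angular": [-120,0,0],"jaw": 72},
    {"dp": [77,0,-39],"angular": [-120,0,0],"jaw": 72},
    {"dp": [77,0,-39],"angular": [-120,0,0],"jaw": 72},
    {"dp": [77,0,-39],"angular": [-120,0,0],"jaw": 72},
    {"dp": [77,0,-39],"angular": [-120,0,0],"jaw": 72},
    {"dp": [77,0,-39],"angular": [-120,0,0],"jaw": 72},
    {"dp": [77,0,-39],"angular": [-120,0,0],"jaw": 72},
  ],
)

```text
time: 8.7
ee_pos: [0.5519, -0.0808, 0.1499]
eef_rot: [0.7, -0.104, 0.698, 0.104]
wrist_force: [0.7, -1.2, 0.4]
gripper_width: 0.072
```

```bash
python3 - <<'E'
from h import *
st();print(plan([.5512,-.0813,.051],107.1))
E
```

```text
t 8.7 pos [ 0.5519 -0.0808  0.1499] yaw 106.95 tilt [ 0.003  0.    -1.   ] q [ 0.182  0.491 -0.177  1.854  0.115  0.803  1.812] w 0.072 F [ 0.69 -1.2   0.35] M [ 0.017 -0.003  0.003]
(array([98.9, -0.3, -1.1]), array([-0.15,  0.16,  0.02]))
```

Emit:
apply_moves(
  series=[
    {"dp": [35,-0.5,-1],"angular": [0,0,0],"jaw": 72},
    {"dp": [65,-0.5,-1],"angular": [0,0,0],"jaw": 72},
    {"dp": [90,-0.5,-1],"angular": [0,0,0],"jaw": 72},
    {"dp": [99,-0.5,-1],"angular": [0,0,0],"jaw": 72},
    {"dp": [99,-0.5,-1],"angular": [0,0,0],"jaw": 55},
    {"dp": [99,-0.5,-1],"angular": [0,0,0],"jaw": 45},
    {"dp": [99,-0.5,-1],"angular": [0,0,0],"jaw": 36},
    {"dp": [99,-0.5,-1],"angular": [0,0,0],"jaw": 34},
    {"dp": [99,-0.5,-1],"angular": [0,0,0],"jaw": 34},
    {"dp": [99,-0.5,-1],"angular": [0,0,0],"jaw": 34},
    {"dp": [99,-0.5,-1],"angular": [0,0,0],"jaw": 34},
  ],
  squeeze=50,
)

```text
time: 9.8
ee_pos: [0.5525, -0.0824, 0.0524]
eef_rot: [0.701, -0.104, 0.697, 0.103]
wrist_force: [-0.1, -4.1, 7.7]
gripper_width: 0.04
```

```bash
python3 - <<'E'
from h import *
st()
E
```

```text
t 9.8 pos [ 0.5525 -0.0824  0.0524] yaw 106.89 tilt [ 0.006 -0.    -1.   ] q [ 0.161  0.625 -0.148  1.943  0.159  0.578  1.773] w 0.04 F [-0.06 -4.13  7.74] M [-0.623  0.052  0.029]
```

```bash
python3 - <<'E'
from h import *
a=np.load("w2.npz");W=cloud("wrist",a["d"],(a["pos"],a["q"]))
th=np.radians(77.08);Y=np.array([np.cos(th),np.sin(th)]);X=np.array([Y[1],-Y[0]]);k=np.array([.5512,-.0815])
s=W.reshape(-1,3);L=np.c_[(s[:,:2]-k)@X,(s[:,:2]-k)@Y]*1e3
m=(abs(L[:,0])<25)&(L[:,1]>125)&(L[:,1]<165)&(s[:,2]>.044)&(s[:,2]<.055)
q=L[m]
for y in np.arange(134,160,1.):
    r=q[abs(q[:,1]-y)<.5]
    n=r[r[:,0]<0,0];p=r[r[:,0]>0,0]
    print(y,(n.min().round(1),n.max().round(1)) if len(n) else 0,(p.min().round(1),p.max().round(1)) if len(p) else 0)
m=(abs(L[:,0])<18)&(L[:,1]>70)&(L[:,1]<100)&(s[:,2]>.040)&(s[:,2]<.055);print(np.percentile(L[m,1],[2,50,98]))
E
```

```text
134.0 0 0
135.0 0 0
136.0 0 0
137.0 0 0
138.0 0 0
139.0 0 0
140.0 (np.float64(-16.1), np.float64(-14.3)) (np.float64(18.1), np.float64(19.9))
141.0 (np.float64(-16.0), np.float64(-13.1)) (np.float64(17.1), np.float64(21.0))
142.0 (np.float64(-17.1), np.float64(-11.1)) (np.float64(15.1), np.float64(20.9))
143.0 (np.float64(-18.2), np.float64(-9.2)) (np.float64(13.9), np.float64(21.9))
144.0 (np.float64(-18.2), np.float64(-8.1)) (np.float64(11.9), np.float64(21.8))
145.0 (np.float64(-19.1), np.float64(-6.1)) (np.float64(9.9), np.float64(23.0))
146.0 (np.float64(-19.1), np.float64(-4.1)) (np.float64(7.9), np.float64(22.8))
147.0 (np.float64(-18.0), np.float64(-2.1)) (np.float64(5.9), np.float64(21.8))
148.0 (np.float64(-16.0), np.float64(-0.1)) (np.float64(3.9), np.float64(19.9))
149.0 (np.float64(-15.0), np.float64(-0.1)) (np.float64(0.9), np.float64(18.8))
150.0 (np.float64(-13.0), np.float64(-0.1)) (np.float64(0.9), np.float64(16.9))
151.0 (np.float64(-11.0), np.float64(-0.1)) (np.float64(0.9), np.float64(15.9))
152.0 (np.float64(-8.0), np.float64(-0.1)) (np.float64(0.9), np.float64(13.8))
153.0 (np.float64(-8.0), np.float64(-0.1)) (np.float64(0.9), np.float64(12.8))
154.0 (np.float64(-7.0), np.float64(-1.1)) (np.float64(0.9), np.float64(10.8))
155.0 (np.float64(-12.0), np.float64(-0.1)) (np.float64(0.9), np.float64(16.8))
156.0 (np.float64(-14.0), np.float64(-0.1)) (np.float64(0.9), np.float64(18.7))
157.0 (np.float64(-13.8), np.float64(-0.1)) (np.float64(0.9), np.float64(18.7))
158.0 (np.float64(-13.8), np.float64(-0.1)) (np.float64(0.9), np.float64(18.7))
159.0 (np.float64(-13.9), np.float64(-0.1)) (np.float64(0.9), np.float64(18.6))
[79.23279744 81.39837487 84.45295931]
```

```bash
cat >> h.py <<'E'
import json
def feel(n=2,y0=106.89):
    mz=[];jt=[];f=[];yw=[]
    for i in range(n+1):
        s=get_state();R=Ro.from_quat(s["eef_rot"],scalar_first=True).as_matrix()
        yw.append(np.degrees(np.arctan2(R[1,1],R[0,1])));mz.append(s["moment"][2]);jt.append(s["joint_torque"][6]);f.append(s["wrist_force"])
        if i<n: snapshot("wrist")
    a=(y0-np.mean(yw))%360
    if a>350:a-=360
    print("t",s["time"],"turned %.2f clicks %.2f"%(a,a/20.0),"Mz %.3f"%np.mean(mz),np.round(mz,3),"j7 %.4f"%np.mean(jt),np.round(jt,4),"F",np.mean(f,0).round(1),"pos",s["ee_pos"].round(4),"q7",s["q"][6].round(2))
E
python3 -c "
from h import *
feel()"
```

```text
t 9.9 turned -0.00 clicks -0.00 Mz 0.002 [ 0.029 -0.017 -0.007] j7 -0.0130 [-0.013  -0.0129 -0.013 ] F [ 0.6 -4.5  7.6] pos [ 0.5525 -0.0824  0.0524] q7 1.77
```

Emit:
apply_moves(
  series=[
    {"dp": [0,0,0],"angular": [5,0,0],"jaw": 34},
    {"dp": [0,0,0],"angular": [10,0,0],"jaw": 34},
    {"dp": [0,0,0],"angular": [10,0,0],"jaw": 34},
  ],
)

```text
time: 10.2
ee_pos: [0.5525, -0.0825, 0.0525]
eef_rot: [0.708, -0.042, 0.704, 0.041]
wrist_force: [1.0, -2.9, -5.7]
gripper_width: 0.0393
```

```bash
python3 -c "
from h import *
feel()"
```

```text
t 10.3 turned 9.97 clicks 0.50 Mz -0.011 [-0.021  0.024 -0.037] j7 -0.5883 [-1.0867 -0.5179 -0.1604] F [ 1.5 -3.3 -5.2] pos [ 0.5525 -0.0825  0.0525] q7 1.65
```

```bash
python3 -c "
from h import *
feel(4)"
```

```text
t 10.5 turned 9.90 clicks 0.50 Mz 0.015 [-0.037 -0.024  0.081  0.007  0.046] j7 -0.0593 [-0.1604 -0.038  -0.0391 -0.0289 -0.0303] F [ 1.7 -3.  -4.9] pos [ 0.5525 -0.0825  0.0525] q7 1.65
```

Emit:
apply_moves(
  series=[
    {"dp": [0,0,0],"angular": [4,0,0],"jaw": 34},
    {"dp": [0,0,0],"angular": [7,0,0],"jaw": 34},
    {"dp": [0,0,0],"angular": [7,0,0],"jaw": 34},
    {"dp": [0,0,0],"angular": [7,0,0],"jaw": 34},
    {"dp": [0,0,0],"angular": [7,0,0],"jaw": 34},
  ],
)

```text
time: 11.0
ee_pos: [0.5526, -0.0827, 0.0525]
eef_rot: [0.709, -0.0, 0.705, -0.0]
wrist_force: [2.3, -3.0, -5.9]
gripper_width: 0.0392
```

```bash
python3 -c "
from h import *
feel(2)"
```

```text
t 11.1 turned 16.88 clicks 0.84 Mz -0.085 [-0.064 -0.094 -0.098] j7 0.0856 [0.0811 0.0876 0.0883] F [ 2.1 -2.9 -5.7] pos [ 0.5526 -0.0827  0.0525] q7 1.57
```

Emit:
apply_moves(
  series=[
    {"dp": [0,0,0],"angular": [4,0,0],"jaw": 34},
    {"dp": [0,0,0],"angular": [8,0,0],"jaw": 34},
    {"dp": [0,0,0],"angular": [8,0,0],"jaw": 34},
    {"dp": [0,0,0],"angular": [8,0,0],"jaw": 34},
    {"dp": [0,0,0],"angular": [8,0,0],"jaw": 34},
  ],
)

```text
time: 11.6
ee_pos: [0.5525, -0.0828, 0.0525]
eef_rot: [0.708, 0.049, 0.703, -0.049]
wrist_force: [1.0, -4.0, -5.1]
gripper_width: 0.0395
```

```bash
python3 -c "
from h import *
feel(2)"
```

```text
t 11.7 turned 24.82 clicks 1.24 Mz 0.045 [0.025 0.042 0.068] j7 -0.0327 [-0.0379 -0.0294 -0.0309] F [ 1.  -4.7 -5.5] pos [ 0.5526 -0.0828  0.0525] q7 1.47
```

Emit:
apply_moves(
  series=[
    {"dp": [0,0,0],"angular": [5,0,0],"jaw": 34},
    {"dp": [0,0,0],"angular": [5,0,0],"jaw": 34},
    {"dp": [0,0,0],"angular": [5,0,0],"jaw": 34},
    {"dp": [0,0,0],"angular": [5,0,0],"jaw": 34},
  ],
)

```text
time: 12.1
ee_pos: [0.5525, -0.0829, 0.0525]
eef_rot: [0.705, 0.079, 0.701, -0.079]
wrist_force: [1.5, -5.2, -5.3]
gripper_width: 0.0391
```

```bash
python3 -c "
from h import *
feel(2)"
```

```text
t 12.2 turned 29.78 clicks 1.49 Mz 0.064 [0.032 0.066 0.094] j7 -0.0465 [-0.0469 -0.0471 -0.0456] F [ 1.4 -5.  -5.7] pos [ 0.5525 -0.0829  0.0525] q7 1.41
```

Emit:
apply_moves(
  series=[
    {"dp": [0,0,0],"angular": [4,0,0],"jaw": 34},
    {"dp": [0,0,0],"angular": [4,0,0],"jaw": 34},
    {"dp": [0,0,0],"angular": [4,0,0],"jaw": 34},
    {"dp": [0,0,0],"angular": [4,0,0],"jaw": 34},
  ],
)

```text
time: 12.6
ee_pos: [0.5525, -0.083, 0.0525]
eef_rot: [0.702, 0.104, 0.697, -0.104]
wrist_force: [1.5, -4.7, -5.6]
gripper_width: 0.0396
```

```bash
python3 -c "
from h import *
feel(2)"
```

```text
t 12.7 turned 33.75 clicks 1.69 Mz 0.051 [0.071 0.05  0.031] j7 -0.0493 [-0.0369 -0.0564 -0.0546] F [ 1.2 -4.6 -5.1] pos [ 0.5525 -0.083   0.0525] q7 1.36
```

Emit:
apply_moves(
  series=[
    {"dp": [0,0,0],"angular": [3,0,0],"jaw": 34},
    {"dp": [0,0,0],"angular": [3,0,0],"jaw": 34},
    {"dp": [0,0,0],"angular": [3,0,0],"jaw": 34},
    {"dp": [0,0,0],"angular": [3,0,0],"jaw": 34},
  ],
)

```text
time: 13.1
ee_pos: [0.5525, -0.083, 0.0525]
eef_rot: [0.699, 0.122, 0.694, -0.122]
wrist_force: [0.7, -4.2, -4.6]
gripper_width: 0.0396
```

```bash
python3 -c "
from h import *
feel(2)"
```

```text
t 13.2 turned 36.73 clicks 1.84 Mz -0.122 [-0.105 -0.151 -0.109] j7 0.0988 [0.1033 0.0982 0.0948] F [ 1.2 -4.5 -4.9] pos [ 0.5525 -0.083   0.0526] q7 1.33
```

Emit:
apply_moves(
  series=[
    {"dp": [0,0,0],"angular": [3,0,0],"jaw": 34},
    {"dp": [0,0,0],"angular": [3,0,0],"jaw": 34},
    {"dp": [0,0,0],"angular": [3,0,0],"jaw": 34},
    {"dp": [0,0,0],"angular": [3,0,0],"jaw": 34},
  ],
)

```text
time: 13.6
ee_pos: [0.5525, -0.083, 0.0525]
eef_rot: [0.695, 0.14, 0.691, -0.14]
wrist_force: [0.7, -5.0, -5.4]
gripper_width: 0.0393
```

```bash
python3 -c "
from h import *
feel(2)"
```

```text
t 13.7 turned 39.70 clicks 1.99 Mz -0.024 [-0.029 -0.039 -0.003] j7 0.0195 [0.0182 0.0203 0.02  ] F [ 1.2 -4.9 -5.4] pos [ 0.5525 -0.0831  0.0525] q7 1.29
```

Emit:
apply_moves(
  series=[
    {"dp": [0,0,0],"angular": [5,0,0],"jaw": 34},
    {"dp": [0,0,0],"angular": [10,0,0],"jaw": 34},
    {"dp": [0,0,0],"angular": [10,0,0],"jaw": 34},
    {"dp": [0,0,0],"angular": [10,0,0],"jaw": 34},
    {"dp": [0,0,0],"angular": [10,0,0],"jaw": 34},
  ],
)

```text
time: 14.2
ee_pos: [0.5524, -0.0832, 0.0525]
eef_rot: [0.68, 0.2, 0.676, -0.199]
wrist_force: [1.4, -5.7, -5.3]
gripper_width: 0.0394
```

```bash
python3 -c "
from h import *
feel(2)"
```

```text
t 14.3 turned 49.68 clicks 2.48 Mz -0.021 [-0.034  0.002 -0.03 ] j7 0.0181 [0.0168 0.0195 0.018 ] F [ 0.8 -5.4 -5.1] pos [ 0.5524 -0.0832  0.0525] q7 1.17
```

Emit:
apply_moves(
  series=[
    {"dp": [0,0,0],"angular": [4,0,0],"jaw": 34},
    {"dp": [0,0,0],"angular": [4,0,0],"jaw": 34},
    {"dp": [0,0,0],"angular": [4,0,0],"jaw": 34},
    {"dp": [0,0,0],"angular": [4,0,0],"jaw": 34},
  ],
)

```text
time: 14.7
ee_pos: [0.5524, -0.0832, 0.0525]
eef_rot: [0.673, 0.223, 0.669, -0.223]
wrist_force: [1.1, -5.2, -4.5]
gripper_width: 0.0395
```

```bash
python3 -c "
from h import *
feel(2)"
```

```text
t 14.8 turned 53.65 clicks 2.68 Mz -0.017 [ 0.014 -0.014 -0.05 ] j7 0.0038 [0.0021 0.0049 0.0046] F [ 0.9 -4.9 -5.2] pos [ 0.5524 -0.0833  0.0525] q7 1.12
```

Emit:
apply_moves(
  series=[
    {"dp": [0,0,0],"angular": [3,0,0],"jaw": 34},
    {"dp": [0,0,0],"angular": [6,0,0],"jaw": 34},
    {"dp": [0,0,0],"angular": [6,0,0],"jaw": 34},
    {"dp": [0,0,0],"angular": [6,0,0],"jaw": 34},
  ],
)

```text
time: 15.2
ee_pos: [0.5523, -0.0834, 0.0525]
eef_rot: [0.661, 0.258, 0.656, -0.257]
wrist_force: [1.4, -5.4, -5.0]
gripper_width: 0.0392
```

```bash
python3 -c "
from h import *
feel(2)"
```

```text
t 15.3 turned 59.62 clicks 2.98 Mz 0.012 [-0.025  0.014  0.049] j7 -0.0044 [-0.0383  0.007   0.0181] F [ 0.7 -5.4 -5. ] pos [ 0.5523 -0.0834  0.0525] q7 1.05
```

Emit:
apply_moves(
  series=[
    {"dp": [0,0,0],"angular": [5,0,0],"jaw": 34},
    {"dp": [0,0,0],"angular": [5,0,0],"jaw": 34},
    {"dp": [0,0,0],"angular": [5,0,0],"jaw": 34},
    {"dp": [0,0,0],"angular": [5,0,0],"jaw": 34},
  ],
)

```text
time: 15.7
ee_pos: [0.5522, -0.0834, 0.0525]
eef_rot: [0.649, 0.286, 0.645, -0.286]
wrist_force: [0.7, -4.6, -4.8]
gripper_width: 0.0396
```

```bash
python3 -c "
from h import *
feel(2)"
```

```text
t 15.8 turned 64.58 clicks 3.23 Mz -0.038 [-0.038 -0.026 -0.049] j7 0.0263 [0.0242 0.0277 0.0271] F [ 0.3 -4.7 -4.6] pos [ 0.5523 -0.0834  0.0526] q7 0.99
```

Emit:
apply_moves(
  series=[
    {"dp": [0,0,0],"angular": [5,0,0],"jaw": 34},
    {"dp": [0,0,0],"angular": [5,0,0],"jaw": 34},
    {"dp": [0,0,0],"angular": [5,0,0],"jaw": 34},
    {"dp": [0,0,0],"angular": [5,0,0],"jaw": 34},
  ],
)

```text
time: 16.2
ee_pos: [0.5522, -0.0835, 0.0525]
eef_rot: [0.636, 0.314, 0.632, -0.313]
wrist_force: [0.7, -5.4, -4.7]
gripper_width: 0.0389
```

```bash
python3 -c "
from h import *
feel(2)"
```

```text
t 16.3 turned 69.55 clicks 3.48 Mz -0.012 [-0.013  0.001 -0.024] j7 0.0162 [0.0141 0.0176 0.017 ] F [ 0.4 -5.5 -4.2] pos [ 0.5522 -0.0835  0.0525] q7 0.93
```

Emit:
apply_moves(
  series=[
    {"dp": [0,0,0],"angular": [0.5,0,0],"jaw": 34},
    {"dp": [0,0,0],"angular": [1,0,0],"jaw": 34},
    {"dp": [0,0,0],"angular": [1.5,0,0],"jaw": 34},
    {"dp": [0,0,0],"angular": [2,0,0],"jaw": 34},
  ],
)

```text
time: 16.7
ee_pos: [0.5521, -0.0835, 0.0525]
eef_rot: [0.63, 0.325, 0.626, -0.324]
wrist_force: [0.5, -5.5, -4.7]
gripper_width: 0.0396
```

```bash
python3 -c "
from h import *
feel(3)"
```

```text
t 16.85 turned 71.51 clicks 3.58 Mz 0.189 [0.248 0.189 0.123 0.195] j7 -0.1675 [-0.1273 -0.1307 -0.2365 -0.1753] F [ 0.8 -5.2 -4.6] pos [ 0.5521 -0.0835  0.0525] q7 0.91
```

Emit:
apply_moves(
  series=[
    {"dp": [0,0,0],"angular": [0.5,0,0],"jaw": 34},
    {"dp": [0,0,0],"angular": [1,0,0],"jaw": 34},
    {"dp": [0,0,0],"angular": [1.5,0,0],"jaw": 34},
    {"dp": [0,0,0],"angular": [2,0,0],"jaw": 34},
  ],
)

```text
time: 17.25
ee_pos: [0.5521, -0.0835, 0.0525]
eef_rot: [0.625, 0.335, 0.621, -0.335]
wrist_force: [0.4, -5.4, -5.1]
gripper_width: 0.0395
```

```bash
python3 -c "
from h import *
feel(3)"
```

```text
t 17.4 turned 73.45 clicks 3.67 Mz 0.177 [0.224 0.218 0.117 0.15 ] j7 -0.1871 [-0.1624 -0.1511 -0.2485 -0.1864] F [ 0.8 -5.5 -4.6] pos [ 0.5521 -0.0835  0.0525] q7 0.88
```

```bash
python3 - <<'E'
from h import *
p,d=snapshot("wrist");cv2.imwrite("pics/w5.png",p[:,:,::-1])
p,d=snapshot("top");p1=cv2.resize(p[140:245,235:390,::-1],None,fx=4,fy=4,interpolation=cv2.INTER_CUBIC)
cv2.imwrite("pics/top5.png",p1)
p,d=snapshot("scene");cv2.imwrite("pics/sc5.png",cv2.resize(p[190:310,240:370,::-1],None,fx=5,fy=5,interpolation=cv2.INTER_CUBIC))
feel(0)
E
```

```text
t 17.55 turned 73.44 clicks 3.67 Mz 0.164 [0.164] j7 -0.1577 [-0.1577] F [ 1.8 -5.6 -4.4] pos [ 0.5521 -0.0835  0.0525] q7 0.88
```

View pics/w5.png

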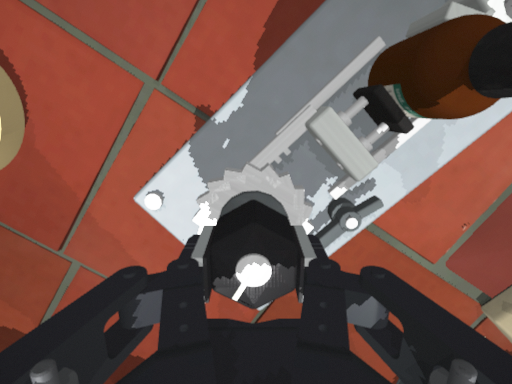

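View pics/top5.png

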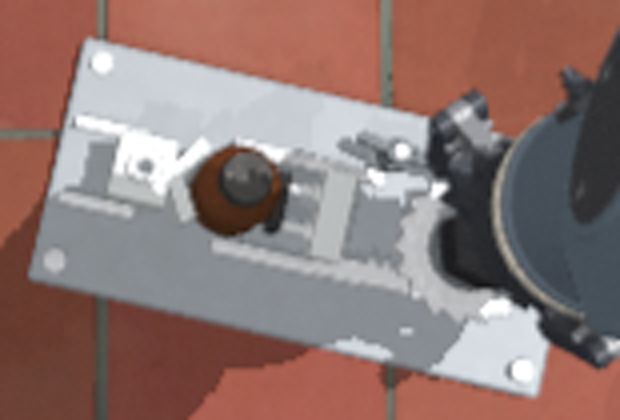

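View pics/sc5.png

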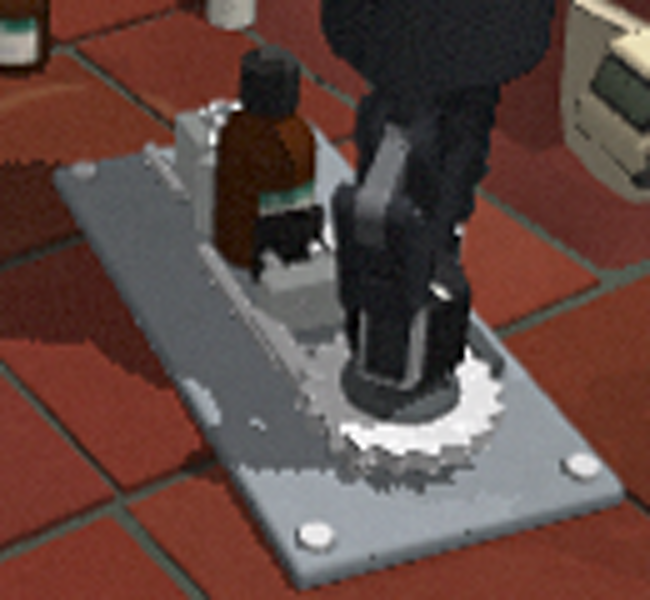

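The wrist view shows the jaw block at (345,145), the pad at (385,110) and the bottle close to the V stop. The distance from block to pad shows the spring's compression, so I'll measure that and the bottle's position.

```bash
cat >> h.py <<'E'
th=np.radians(77.08);CY=np.array([np.cos(th),np.sin(th)]);CX=np.array([CY[1],-CY[0]]);k0=np.array([.5515,-.082])
def loc(W): return np.stack([(W[...,:2]-k0)@CX,(W[...,:2]-k0)@CY,W[...,2]],-1)*1e3
def jaw(W):
    L=loc(W).reshape(-1,3)
    a=L[(abs(L[:,0])<12)&(L[:,2]>41)&(L[:,2]<52)&(L[:,1]>70)&(L[:,1]<125)]
    b=L[(abs(L[:,0])<14)&(L[:,2]>33)&(L[:,2]<41)&(L[:,1]>35)&(L[:,1]<100)]
    c=L[(abs(L[:,0])<40)&(L[:,2]>97)&(L[:,2]<109)&(L[:,1]>80)&(L[:,1]<150)]
    f=lambda v:(len(v),np.percentile(v[:,1],[3,50,97]).round(1),np.median(v[:,2]).round(1)) if len(v)>5 else len(v)
    print("pad",f(a),"block",f(b),"cap",f(c), c[:,0].mean().round(1) if len(c) else "")
E
python3 - <<'E'
from h import *
for n in("w2","w3"):
    a=np.load(n+".npz");jaw(cloud("wrist",a["d"],(a["pos"],a["q"])))
for n in("top0","top1"):
    a=np.load(n+".npz");jaw(cloud("top",a["d"]))
p,W=wshot("w6");jaw(W)
p,d=snapshot("top");jaw(cloud("top",d))
feel(0)
E
```

```text
pad (132, array([80.5, 83.1, 85.7]), np.float64(45.7)) block (373, array([36.4, 54.8, 62.5]), np.float64(36.7)) cap 0 
pad (212, array([79.9, 83.6, 93. ]), np.float64(45.7)) block (464, array([46. , 54.6, 91.6]), np.float64(36.8)) cap (564, array([ 99.8, 107.4, 114.2]), np.float64(104.9)) 0.2
pad (39, array([78.4, 81.7, 84.1]), np.float64(46.3)) block (132, array([44.5, 53.7, 84. ]), np.float64(37.2)) cap 0 
pad (39, array([78.4, 81.9, 84.2]), np.float64(46.0)) block (132, array([44.5, 54. , 84.1]), np.float64(37.2)) cap (133, array([100. , 110.6, 120.8]), np.float64(105.5)) -0.3
pad (981, array([ 97.1, 100.9, 106.1]), np.float64(46.0)) block (1736, array([63.7, 72.9, 97.4]), np.float64(36.9)) cap (729, array([112. , 114.3, 120.1]), np.float64(99.3)) -6.3
pad (30, array([ 96.4,  99. , 102. ]), np.float64(46.5)) block (130, array([62.8, 72.1, 86.8]), np.float64(37.2)) cap (134, array([113.7, 123.8, 134.2]), np.float64(105.4)) -0.3
t 17.65 turned 73.44 clicks 3.67 Mz 0.129 [0.129] j7 -0.1578 [-0.1578] F [ 1.7 -5.1 -5.1] pos [ 0.5521 -0.0835  0.0525] q7 0.88
```

Emit:
apply_moves(
  series=[
    {"dp": [0,0,0],"angular": [1,0,0],"jaw": 34},
    {"dp": [0,0,0],"angular": [2,0,0],"jaw": 34},
    {"dp": [0,0,0],"angular": [3,0,0],"jaw": 34},
    {"dp": [0,0,0],"angular": [4,0,0],"jaw": 34},
    {"dp": [0,0,0],"angular": [5,0,0],"jaw": 34},
    {"dp": [0,0,0],"angular": [6,0,0],"jaw": 34},
    {"dp": [0,0,0],"angular": [7,0,0],"jaw": 34},
    {"dp": [0,0,0],"angular": [7.5,0,0],"jaw": 34},
  ],
)

```text
time: 18.45
ee_pos: [0.552, -0.0836, 0.0525]
eef_rot: [0.602, 0.375, 0.598, -0.374]
wrist_force: [0.9, -6.9, -3.9]
gripper_width: 0.0396
```

```bash
python3 -c "
from h import *
feel(3)
for i in range(2):
  p,d=snapshot('top');jaw(cloud('top',d))
feel(0)"
```

```text
t 18.6 turned 80.93 clicks 4.05 Mz 0.052 [0.128 0.059 0.002 0.019] j7 -0.0847 [-0.1069 -0.0297 -0.1351 -0.067 ] F [ 0.8 -5.6 -3.9] pos [ 0.552  -0.0836  0.0525] q7 0.79
pad (34, array([ 98. , 100.7, 103.8]), np.float64(46.3)) block (122, array([64.8, 73.4, 84.1]), np.float64(37.4)) cap (133, array([115.5, 125.9, 135.9]), np.float64(105.8)) 0.0
pad (35, array([ 79.4, 100.4, 103.1]), np.float64(45.8)) block (124, array([65.1, 73.9, 87.1]), np.float64(37.3)) cap (133, array([115.3, 125.8, 136.1]), np.float64(105.6)) -0.0
t 18.7 turned 80.90 clicks 4.05 Mz 0.016 [0.016] j7 -0.0335 [-0.0335] F [-0.  -5.3 -3.4] pos [ 0.552  -0.0836  0.0525] q7 0.79
```

Emit:
apply_moves(
  series=[
    {"dp": [0,0,0],"angular": [1,0,0],"jaw": 34},
    {"dp": [0,0,0],"angular": [2,0,0],"jaw": 34},
    {"dp": [0,0,0],"angular": [3,0,0],"jaw": 34},
    {"dp": [0,0,0],"angular": [4,0,0],"jaw": 34},
    {"dp": [0,0,0],"angular": [5,0,0],"jaw": 34},
    {"dp": [0,0,0],"angular": [6,0,0],"jaw": 34},
    {"dp": [0,0,0],"angular": [7,0,0],"jaw": 34},
    {"dp": [0,0,0],"angular": [8,0,0],"jaw": 34},
  ],
)

```text
time: 19.5
ee_pos: [0.5519, -0.0836, 0.0525]
eef_rot: [0.574, 0.416, 0.57, -0.415]
wrist_force: [0.8, -6.1, -5.0]
gripper_width: 0.0391
```

```bash
python3 -c "
from h import *
feel(3)
for i in range(2):
  p,d=snapshot('top');jaw(cloud('top',d))
feel(0)"
```

```text
t 19.65 turned 88.89 clicks 4.44 Mz 0.130 [0.249 0.138 0.064 0.069] j7 -0.1086 [-1.610e-02 -2.000e-04 -2.703e-01 -1.479e-01] F [ 0.2 -5.3 -4.3] pos [ 0.5518 -0.0837  0.0525] q7 0.7
pad (31, array([ 96.4, 100.9, 103.5]), np.float64(47.3)) block (122, array([66.5, 75.4, 85.2]), np.float64(37.2)) cap (131, array([115.7, 125.8, 136. ]), np.float64(105.7)) -0.1
pad (34, array([ 98.1, 101. , 104.4]), np.float64(46.7)) block (131, array([66.8, 75.8, 93.3]), np.float64(37.1)) cap (133, array([115.7, 125.8, 136. ]), np.float64(105.5)) -0.1
t 19.75 turned 88.86 clicks 4.44 Mz 0.063 [0.063] j7 -0.0854 [-0.0854] F [ 0.3 -4.5 -5.3] pos [ 0.5519 -0.0837  0.0525] q7 0.7
```

```bash
cat >> h.py <<'E'
def rect(npz,z,x0=-25,x1=25,y0=40,y1=150,s=5):
    a=np.load(npz);m=camera_model("wrist");M=m["mount"];R=Ro.from_quat(a["q"],scalar_first=True).as_matrix()
    c=np.array([[x0,y0],[x1,y0],[x1,y1],[x0,y1]],float)
    P=np.c_[k0+(c[:,:1]*CX+c[:,1:]*CY)/1e3,np.full(4,z/1e3)]
    t=(P-a["pos"])@R;cc=(t-M[:3,3])@M[:3,:3];uv=cc@m["K"].T;uv=uv[:,:2]/uv[:,2:]
    dst=np.array([[(y-y0)*s,(x1-x)*s] for x,y in c])
    H=cv2.getPerspectiveTransform(uv.astype(np.float32),dst.astype(np.float32))
    return cv2.warpPerspective(a["p"][:,:,::-1],H,(int((y1-y0)*s),int((x1-x0)*s)),flags=cv2.INTER_CUBIC)
E
python3 - <<'E'
from h import *
p,W=wshot("w7");feel(0)
o=np.vstack([rect(n,46) for n in("w3.npz","w6.npz","w7.npz")])
for x in range(0,550,50): cv2.line(o,(x,0),(x,8),(0,255,255),1);cv2.putText(o,str(40+x//5),(x,20),0,.4,(0,255,255))
cv2.imwrite("pics/rect.png",o[:, :])
print(o.shape)
E
```

```text
t 19.8 turned 88.86 clicks 4.44 Mz 0.141 [0.141] j7 -0.0827 [-0.0827] F [ 0.5 -4.5 -3.6] pos [ 0.5518 -0.0836  0.0525] q7 0.7
(750, 550, 3)
```

View pics/rect.png

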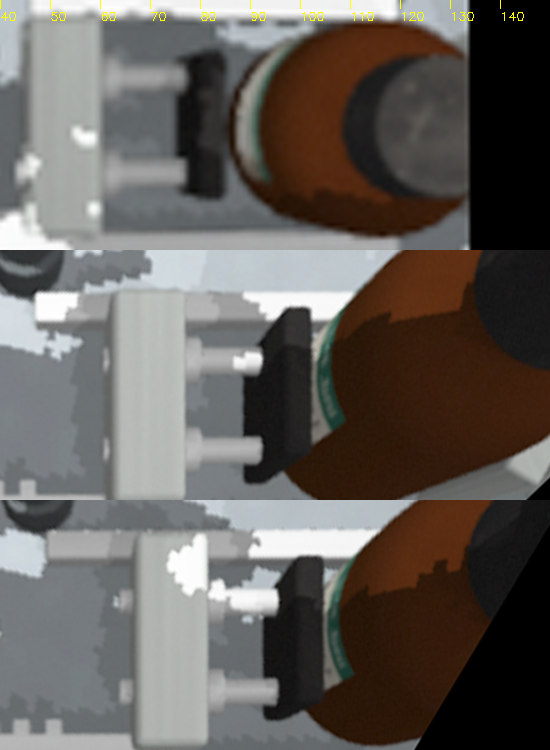

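Emit:
apply_moves(
  series=[
    {"dp": [0,0,0],"angular": [1,0,0],"jaw": 34},
    {"dp": [0,0,0],"angular": [2,0,0],"jaw": 34},
    {"dp": [0,0,0],"angular": [3,0,0],"jaw": 34},
    {"dp": [0,0,0],"angular": [4,0,0],"jaw": 34},
    {"dp": [0,0,0],"angular": [5,0,0],"jaw": 34},
    {"dp": [0,0,0],"angular": [5,0,0],"jaw": 34},
  ],
)

```text
time: 20.4
ee_pos: [0.5518, -0.0837, 0.0525]
eef_rot: [0.556, 0.44, 0.552, -0.439]
wrist_force: [0.3, -5.8, -3.0]
gripper_width: 0.0395
```

```bash
python3 -c "
from h import *
feel(2)
p,W=wshot('w8')
p,d=snapshot('top');jaw(cloud('top',d))
feel(0)"
```

```text
t 20.5 turned 93.81 clicks 4.69 Mz 0.126 [0.144 0.13  0.103] j7 -0.2172 [-0.3131 -0.1924 -0.146 ] F [ 0.9 -5.6 -3.5] pos [ 0.5518 -0.0837  0.0525] q7 0.64
pad (37, array([ 72.4, 100.5, 104. ]), np.float64(46.5)) block (121, array([68.2, 77. , 88.7]), np.float64(37.0)) cap (130, array([115.6, 125.8, 136.4]), np.float64(105.3)) 0.0
t 20.6 turned 93.81 clicks 4.69 Mz 0.096 [0.096] j7 -0.1315 [-0.1315] F [ 0.6 -5.3 -2.9] pos [ 0.5517 -0.0837  0.0525] q7 0.64
```

Emit:
apply_moves(
  series=[
    {"dp": [0,0,0],"angular": [1,0,0],"jaw": 34},
    {"dp": [0,0,0],"angular": [2,0,0],"jaw": 34},
    {"dp": [0,0,0],"angular": [3,0,0],"jaw": 34},
    {"dp": [0,0,0],"angular": [4,0,0],"jaw": 34},
    {"dp": [0,0,0],"angular": [5,0,0],"jaw": 34},
    {"dp": [0,0,0],"angular": [6,0,0],"jaw": 34},
    {"dp": [0,0,0],"angular": [7,0,0],"jaw": 34},
    {"dp": [0,0,0],"angular": [7,0,0],"jaw": 34},
  ],
)

```text
time: 21.4
ee_pos: [0.5516, -0.0837, 0.0525]
eef_rot: [0.528, 0.473, 0.524, -0.472]
wrist_force: [0.5, -5.5, -3.1]
gripper_width: 0.0394
```

```bash
python3 - <<'E'
from h import *
feel(2)
p,W=wshot('w9')
p,d=snapshot('top');jaw(cloud('top',d))
feel(0)
o=np.vstack([rect(n,37,-22,22,55,115,9)[:190] if 0 else cv2.resize(rect(n,37,-2,18,55,115,12),None,fx=1,fy=.6) for n in("w6.npz","w7.npz","w8.npz","w9.npz")])
for x in range(0,720,60): cv2.line(o,(x,0),(x,8),(0,255,255),1);cv2.putText(o,str(55+x//12),(x,20),0,.4,(0,255,255))
cv2.imwrite("pics/rect2.png",o);print(o.shape)
E
```

```text
t 21.5 turned 100.76 clicks 5.04 Mz 0.103 [0.073 0.102 0.134] j7 -0.2195 [-0.3223 -0.1945 -0.1418] F [ 0.7 -5.5 -3.1] pos [ 0.5516 -0.0837  0.0525] q7 0.56
pad (32, array([ 96.9, 101. , 104.2]), np.float64(46.5)) block (126, array([69.3, 78.2, 89.8]), np.float64(37.5)) cap (133, array([115.6, 125.9, 136.1]), np.float64(105.5)) -0.1
t 21.6 turned 100.75 clicks 5.04 Mz 0.093 [0.093] j7 -0.1245 [-0.1245] F [ 0.4 -5.7 -3.3] pos [ 0.5517 -0.0837  0.0525] q7 0.56
(576, 720, 3)
```

View pics/rect2.png

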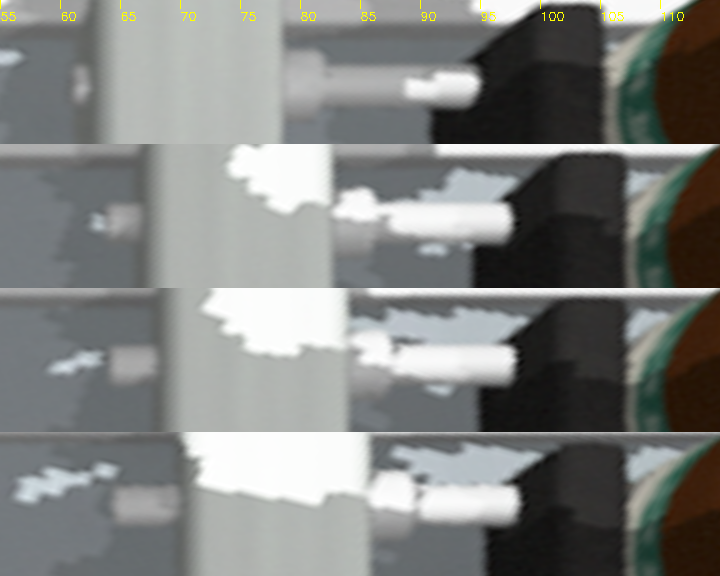

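Emit:
apply_moves(
  series=[
    {"dp": [0,0,0],"angular": [2,0,0],"jaw": 34},
    {"dp": [0,0,0],"angular": [4,0,0],"jaw": 34},
    {"dp": [0,0,0],"angular": [6,0,0],"jaw": 34},
    {"dp": [0,0,0],"angular": [8,0,0],"jaw": 34},
    {"dp": [0,0,0],"angular": [10,0,0],"jaw": 34},
    {"dp": [0,0,0],"angular": [10,0,0],"jaw": 34},
  ],
  squeeze=70,
)

```text
time: 22.2
ee_pos: [0.5515, -0.0837, 0.0526]
eef_rot: [0.484, 0.518, 0.481, -0.516]
wrist_force: [0.5, -5.7, -2.6]
gripper_width: 0.039
```

```bash
python3 - <<'E'
from h import *
feel(3)
p,W=wshot('w10')
p,d=snapshot('top');jaw(cloud('top',d))
E
```

```text
t 22.35 turned 110.76 clicks 5.54 Mz 0.159 [0.153 0.159 0.16  0.165] j7 -0.2865 [-0.5214 -0.2871 -0.183  -0.1544] F [-0.2 -5.5 -2.2] pos [ 0.5515 -0.0837  0.0526] q7 0.43
pad (31, array([ 96.6, 101.2, 104.4]), np.float64(46.5)) block (124, array([72. , 80.7, 93. ]), np.float64(37.3)) cap (132, array([115.4, 126.4, 136.4]), np.float64(105.6)) 0.0
```

Emit:
apply_moves(
  series=[
    {"dp": [0,0,0],"angular": [2,0,0],"jaw": 34},
    {"dp": [0,0,0],"angular": [4,0,0],"jaw": 34},
    {"dp": [0,0,0],"angular": [6,0,0],"jaw": 34},
    {"dp": [0,0,0],"angular": [8,0,0],"jaw": 34},
    {"dp": [0,0,0],"angular": [10,0,0],"jaw": 34},
    {"dp": [0,0,0],"angular": [12,0,0],"jaw": 34},
    {"dp": [0,0,0],"angular": [12,0,0],"jaw": 34},
  ],
)

```text
time: 23.15
ee_pos: [0.5513, -0.0836, 0.0526]
eef_rot: [0.427, 0.565, 0.424, -0.564]
wrist_force: [-0.7, -5.8, -1.9]
gripper_width: 0.0394
```

```bash
python3 - <<'E'
from h import *
feel(3)
p,W=wshot('w11')
p,d=snapshot('top');jaw(cloud('top',d))
o=np.vstack([cv2.resize(rect(n,37,-2,18,55,115,12),None,fx=1,fy=.6) for n in("w9.npz","w10.npz","w11.npz")])
cv2.imwrite("pics/rect3.png",o)
E
```

```text
t 23.3 turned 122.79 clicks 6.14 Mz 0.177 [0.208 0.139 0.166 0.196] j7 -0.3450 [-0.5877 -0.3456 -0.2382 -0.2083] F [-0.4 -5.2 -2.2] pos [ 0.5513 -0.0836  0.0526] q7 0.29
pad (33, array([ 81.5, 101. , 104.6]), np.float64(46.1)) block (117, array([69.6, 83.6, 93.1]), np.float64(37.2)) cap (132, array([115.4, 126.1, 136.6]), np.float64(105.5)) 0.1
```

View pics/rect3.png

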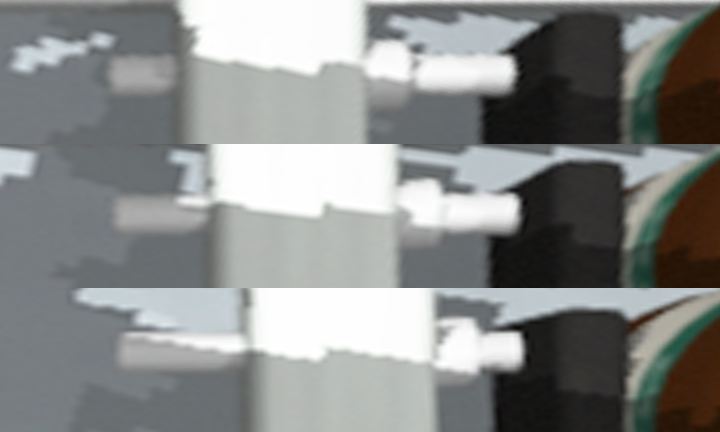

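Emit:
apply_moves(
  series=[
    {"dp": [0,0,0],"angular": [1,0,0],"jaw": 34},
    {"dp": [0,0,0],"angular": [2,0,0],"jaw": 34},
    {"dp": [0,0,0],"angular": [2,0,0],"jaw": 34},
    {"dp": [0,0,0],"angular": [1,0,0],"jaw": 34},
    {"dp": [0,0,0],"angular": [-1,0,0],"jaw": 34},
    {"dp": [0,0,0],"angular": [-3,0,0],"jaw": 34},
    {"dp": [0,0,0],"angular": [-4,0,0],"jaw": 34},
    {"dp": [0,0,0],"angular": [-4,0,0],"jaw": 34},
  ],
)

```text
time: 24.2
ee_pos: [0.5513, -0.0837, 0.0526]
eef_rot: [0.447, 0.55, 0.444, -0.548]
wrist_force: [0.8, -5.2, -4.1]
gripper_width: 0.0393
```

```bash
python3 - <<'E'
from h import *
feel(3)
E
```

```text
t 24.35 turned 118.78 clicks 5.94 Mz 0.144 [0.132 0.176 0.166 0.101] j7 -0.0639 [ 0.0833 -0.0686 -0.1274 -0.1427] F [ 0.6 -5.9 -4. ] pos [ 0.5513 -0.0837  0.0526] q7 0.34
```

Emit:
apply_moves(
  series=[
    {"dp": [0,0,0],"angular": [-1,0,0],"jaw": 34},
    {"dp": [0,0,0],"angular": [-1.5,0,0],"jaw": 34},
    {"dp": [0,0,0],"angular": [-1.5,0,0],"jaw": 34},
  ],
)

```text
time: 24.65
ee_pos: [0.5513, -0.0837, 0.0526]
eef_rot: [0.454, 0.545, 0.45, -0.543]
wrist_force: [0.7, -5.9, -3.4]
gripper_width: 0.0392
```

```bash
python3 - <<'E'
from h import *
feel(3)
E
```

```text
t 24.8 turned 117.39 clicks 5.87 Mz -0.525 [-0.53  -0.513 -0.472 -0.586] j7 0.5057 [0.57   0.5007 0.4786 0.4734] F [ 0.7 -5.2 -3.6] pos [ 0.5513 -0.0837  0.0526] q7 0.35
```

Emit:
apply_moves(
  series=[
    {"dp": [0,0,0],"angular": [1,0,0],"jaw": 34},
    {"dp": [0,0,0],"angular": [1,0,0],"jaw": 34},
    {"dp": [0,0,0],"angular": [1,0,0],"jaw": 44},
    {"dp": [0,0,0],"angular": [1,0,0],"jaw": 55},
    {"dp": [0,0,0],"angular": [1,0,0],"jaw": 68},
    {"dp": [0,0,0],"angular": [1,0,0],"jaw": 72},
    {"dp": [-10,0,0],"angular": [1,0,0],"jaw": 72},
    {"dp": [-50,0,0],"angular": [1,0,0],"jaw": 72},
    {"dp": [-100,0,0],"angular": [1,0,0],"jaw": 72},
    {"dp": [-150,0,20],"angular": [1,0,0],"jaw": 72},
    {"dp": [-175,0,50],"angular": [1,0,0],"jaw": 72},
    {"dp": [-175,0,50],"angular": [1,0,0],"jaw": 72},
  ],
)

```text
time: 26.0
ee_pos: [0.5418, -0.138, 0.2331]
eef_rot: [0.45, 0.551, 0.441, -0.546]
wrist_force: [-0.7, -1.3, -0.7]
gripper_width: 0.0721
```

```bash
python3 - <<'E'
from h import *
st()
p,W=wshot("w12");jaw(W)
p,d=snapshot("top");jaw(cloud("top",d));cv2.imwrite("pics/top12.png",p[:,:,::-1])
p,d=snapshot("scene");cv2.imwrite("pics/sc12.png",p[:,:,::-1])
E
```

```text
t 26.0 pos [ 0.5418 -0.138   0.2331] yaw -11.83 tilt [ 0.013 -0.006 -1.   ] q [-0.245  0.455  0.615  1.773 -0.306  0.996  0.28 ] w 0.0721 F [-0.72 -1.27 -0.75] M [ 0.017  0.043 -0.047]
pad (234, array([ 99.9, 103.4, 109. ]), np.float64(45.7)) block (450, array([75.1, 83.1, 94.6]), np.float64(36.8)) cap 0 
pad (31, array([ 97.4, 101.1, 104.5]), np.float64(46.9)) block (134, array([67.7, 82.5, 92.8]), np.float64(37.2)) cap (132, array([115.9, 126.1, 136.5]), np.float64(105.6)) 0.0
```

View pics/w12.png

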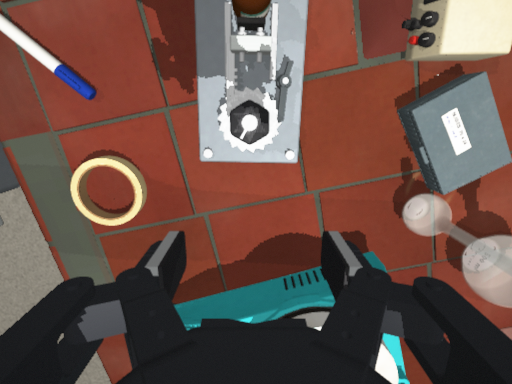

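View pics/sc12.png

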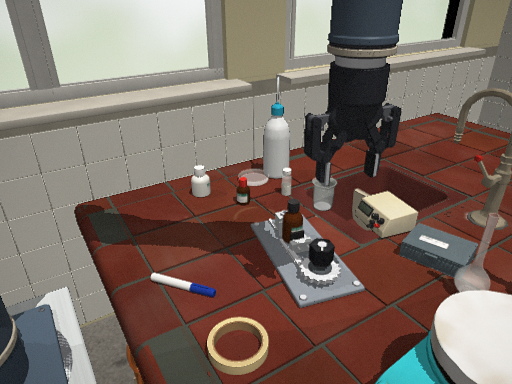

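```bash
python3 - <<'E'
from h import *
o=np.hstack([cv2.resize(rect(n,84,-30,30,-30,30,6),None,fx=1,fy=1) for n in("w3.npz","w12.npz")])
cv2.imwrite("pics/k12.png",o)
for n in("w3.npz","w12.npz"):
    a=np.load(n);W=cloud("wrist",a["d"],(a["pos"],a["q"]));L=loc(W);p=a["p"].astype(int)
    m=(L[...,2]>79)&(L[...,2]<92)&(np.hypot(L[...,0]+.5,L[...,1]-.5)<24);pts=L[m];col=p[m].mean(1)
    c=np.array(cv2.minEnclosingCircle(pts[:,:2].astype(np.float32))[0])
    best=[]
    for ang in np.arange(-30,30,.5):
        best.append((sum(np.ptp(pts[:,:2]@[np.cos(np.radians(ang+60*j)),np.sin(np.radians(ang+60*j))]) for j in range(3)),ang))
    d=pts[:,:2]-c;r=np.hypot(*d.T);w=(col>170)&(r>10.5)&(r<19)
    v=d[w].mean(0);print(n,c.round(1),"flat",min(best),"mark",w.sum(),np.degrees(np.arctan2(v[1],v[0])).round(1))
E
```

```text
w3.npz [-0.2  0.6] flat (np.float64(118.73287277454416), np.float64(0.0)) mark 22 -1.2
w12.npz [-0.4  0.6] flat (np.float64(119.85770342044069), np.float64(1.5)) mark 28 -118.6
```

View pics/k12.png

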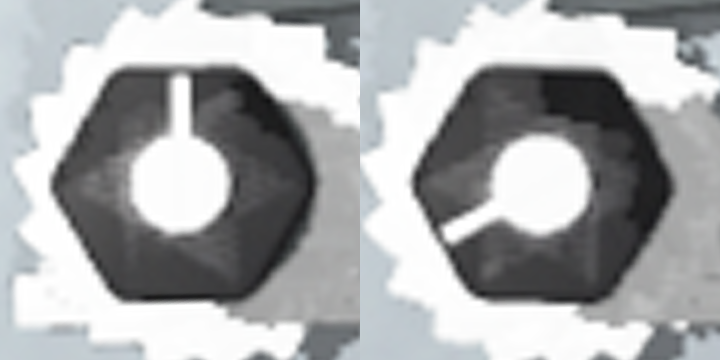

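```bash
python3 - <<'E'
from h import *
a=np.load("top0.npz")["p"].astype(int);b=cv2.imread("pics/top12.png")[:,:,::-1].astype(int)
for n,(u,v) in dict(white=(138,220),drop=(188,186),vial=(198,128)).items(): print(n,abs(a[v-14:v+14,u-14:u+14]-b[v-14:v+14,u-14:u+14]).mean().round(2))
print(sign_off())
E
```

```text
white 5.24
drop 7.09
vial 4.42
the job is handed in; nothing more can be done
None
```

The bottle stands upright in the clamp, pressed against the V stop and held by the pawl alone. The one doubtful point is the click count, because contact fell almost exactly on a click. I stopped at the sixth click.

**What I did:** I gripped the bottle at 20 N, set it at the nest and let go. Then I turned the knob clockwise about 120°, let go and backed the arm clear. I handed the job in at about 26 s of the 61 s allowed.

**Where contact was:**
- **Camera evidence:** The bottle and pad stopped moving at about 80.5–81.5° of knob turn. Beyond that only the jaw block advanced, with the spring rods coming out behind it.
- **How close it was:** That is just after the fourth click, but within my measuring error of about 1°. I counted contact as falling between the fourth and fifth clicks, which makes the sixth the second click after it.
- **Torque:** The turning torque was too affected by friction to settle the point. One slow-turn reading near 72° was already high, at about 0.17 N m, although the pictures showed the bottle still moving then. Readings after the fourth click fitted contact just past it.

**Last checks:**
- **Pawl:** Before I let go, the knob resisted turning back with about 0.5 N m, so the pawl had caught.
- **Knob and jaw:** After release the knob's mark sat about 118° from its start, which fits six clicks within the stated tolerance. The jaw block had moved 28.5–29 mm against a nominal 30 mm, a little short.
- **Squeeze:** I estimate it at about 16 N, from how far the spring is compressed.
- **Surroundings:** The final pictures show the bottle upright. The three bystander bottles look unmoved, judging by eye and a rough image comparison rather than measured positions. The gripper is clear of everything.

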